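# Close the tip box and press its label holder home

### The arm

A 6-joint arm with a two-finger parallel gripper is mounted at the origin on a cart in front of the work surface, level with it; the furniture and walls round the work are solid. World frame = base frame: x ahead of the robot, y to its left, z up, the work surface at z = 0. Lengths are in m, angles in rad, forces in N, time in s.
With the tool pointing down it reaches from about 0.225 to 0.875 m from the base axis. Payload 3.4 kg.
Tool frame: the origin (TCP) lies at the very end of the fingers, on their centre line; the grasp point (between the pads) lies 19 mm behind it; z points along the fingers, x is the direction in which the jaws open and shut, and the axes are right-handed (so a half turn about z gives the same grasp; the last joint's range is limited). The gripper opens to 85 mm and grips with 20 to 120 N. Pads are 22 mm wide; open, the fingers measure 114 mm over their backs; the gripper's body (76 mm by 85 mm) begins 54 mm behind the grasp point. The pads swing forward as they close: fully open they stand 13 mm farther back than shut.
Start: joints at [1.149, 0.276, 1.505, -0, 1.361, -0.121], TCP at [0.17, 0.549, 0.231] pointing down, gripper open.
Joint ranges: [-2.89, 2.89], [-0.75, 2.08], [0.22, 2.7], [-1.18, 4.32], [0.11, 2.71], [-2.7, 2.7]. Speed limits (rad/s): [2.57, 2.57, 3.14, 3.14, 3.14, 3.14].

### API

Orientations are given as a unit quaternion [w, x, y, z].
In Python, from rig import manip gives the robot as it stands.
- The arm moves only by the tool send_rows, never from a script. Its argument "increments" is a list of rows, each a list of 5 numbers: the opening, from 0 (shut) to 1 (fully open), then the shift along the tool's x, y, z in m, then the turn about the tool's z in rad. A call has 1 to 8 rows; each row shifts and turns the commanded pose from where the row before left it, along the tool's axes as they then stand; what a row does not reach is not made up. A row lasts 1/8 s, in which the tool goes at most 62.5 mm and 10.7 degrees, less where a joint would pass 70% of its speed; a pose out of reach is approached as far as the arm can. A call is refused whole if a number of a shift passes 0.0625 or a number of a turn 0.188, either way. A call with a gripper value outside its range is refused whole. The fingers move at their own pace and stop on an object; "squeeze" is the grip in N (left out, the last holds). Time passes only in rows, so rows that do not move let the fingers close. It gives the time, the measured TCP pose, the force and the opening at its end, in the units of the state.
- manip.get_state(): the state, without advancing time (a new reading comes with each control period).
- manip.get_image(name): name is "side" or "top" or "wrist"; returns the picture (400x640x3 uint8, red, green, blue); there is no depth.
- manip.calibration(name): a dict with "fx", "fy", "cx", "cy" (pixels), "distortion" ([k1, k2, p1, p2, k3] as OpenCV has them; the pictures are not rectified), "camera_from_world" (4x4, takes a point from world to camera coordinates). Camera axes: x right, y up, looking along -z (the intrinsics and any distortion apply to the point x, -y, -z); pixel columns grow to the right and rows downward; lengths in m; the calibration is good to about 2 mm. A picture is of the moment at which its call begins: read the wrist's pose just before it. calibration takes no time and is no camera call; for the wrist camera it gives the pose at the moment of the call.
- manip.sign_off(): hands the job in, once; it reports no verdict.
The state is a dict: "clock": time; "qpos": joint angles; "qd": joint speeds; "effort": joint torques, N m; "position": TCP position; "ee_rot": TCP orientation; "contact_force": force on the tool from outside, world axes, zero at the start; "moment": the same for the moment, N m; "width": finger opening in m.
Only numpy, scipy, OpenCV 4.12 (cv2) and the standard library are available. Lean on these libraries where they do the work, as an engineer would, in place of code of your own. Each camera call takes 0.05 s, during which the arm holds its last target.

### The job

Close up the tip dock after loading: first shut the hinged lid of the tip box that sits on the dock. Then take the wide label holder out of the two-slot stand, push it straight down behind the lip of the rail along the dock's front edge until its sprung foot is pressed fully home, and finish while still holding it pressed there, because the spring lifts it again if you let go. Leave the narrow holder in the stand and everything else where it is.

Things in the scene. Friction and masses are not known exactly. Their poses are not given: they have to be found in the camera images.
- dock: Fixed grey base plate 210 (x) x 150 (y) x 10 mm, origin on the worktop, z up; -x is its front, towards the robot. Label rail along the front edge, mid-plane at dock x = -105 mm. Tip box behind it, 82 deep x 118 wide, centred at dock x = +25 mm, y = 0; 79 mm free between rail and box. Lid shut: box top 106 mm above the worktop.
- rail_slot (a point): Centre of the rail's slot, 36 mm above the worktop; axes as the dock's (x across the slot, y along it). Slot 8 mm wide (x), 84 mm long (y), between a front lip (top 48 mm above the worktop), a back wall (top 62 mm) and end cheeks (top 48 mm), 4 to 5 mm thick, of aluminium; their top 12 mm flare outward about 7 mm (cheeks 6 mm) to guide the holder in. Sprung foot at the bottom.
- foot (a joint): Sprung foot (black bar) in the bottom of the slot: 0 m free, its top 26 mm above the worktop; 0.008 m pressed fully down, its top 18 mm above the worktop, where it stops hard. The spring needs about 4 N to start and 10 N to be fully down, and pushes the foot and holder up again when released.
- tip_box_lid (a joint): Angle of the tip box's clear lid in rad: 0 shut, grows as it opens up and backwards (to 1.83). A light friction hinge holds it at any angle; it is pushed shut by its top panel near the front edge.
- tip_box_hinge (a point): Point on the lid's hinge axis (dock y), middle of the box's rear edge, 69 mm above the worktop; axes as the dock's. The lid is a clear hood 118 mm wide. Shut, its flat top panel is 37 mm above the hinge and its upper front edge 82 mm forward (-x) of it: 90 mm from the axis, 24 deg above level as seen from it; that elevation grows by the lid angle.
- wide_holder_mid (a point): Centre (half-way up) of the WIDE label holder: upright white plastic plate 80 wide (y) x 90 high (z) x 6 mm thick (x), about 50 g. Its top 24 mm is a ribbed grip bar 12 mm thick, full width; the lowest 7 mm is thinned to 3 mm. Paper strip on its -x face; either face may go to the front. Starts upright in a slot of the stand, underside 6 mm above the worktop.
- narrow_holder_mid (a point): Centre of the NARROW label holder: same shape, height and thickness, but only 48 mm wide. It stands in the stand's other slot and stays there.
- stand: Fixed grey stand, 50 (x) x 224 (y) x 36 mm high, origin on the worktop under its centre, its y roughly along the world's -x. Two slots in line along its y, centred 51 mm either side of the origin, each 7.5 mm wide, 90 mm long and 30 mm deep; holders' upper 60 mm stand out of it. Either holder may be in either slot.
- analyser: Fixed white analyser between stand and dock: housing from about x = 0.32 m back to the wall, y from -0.17 to 0.27 m and 0.27 m high; its raised lid at the back (x over 0.64 m) reaches 0.61 m. Pass in front of it or over its front part. Origin at [0.63, 0.06, 0].
- timer: White bench timer, 60 x 70 x 16 mm, lying beside the dock on its -y side; leave it alone.
- dropper: Small dropper bottle, 25 mm across, 65 mm high, standing beside the dock on its -y side; leave it alone.
- bottle_0: White reagent bottle, 21 mm across, 54 mm high, on the stand's +x side; leave it alone.
- bottle_1: White reagent bottle, 20 mm across, 54 mm high, on the stand's +x side; leave it alone.
- bottle_2: White reagent bottle, 20 mm across, 54 mm high, on the stand's +x side; leave it alone.
There are look-alikes about, which are no part of the job. Leave any pink look-alike of the part that bears wide_holder_mid alone.

How it is judged:
On the way, in this order (a step that is already met when the one before it is completed fails the run):
1. the tip box lid is shut while the wide holder is still in the stand (value of joint tip_box_lid below 0.06 rad and distance of wide_holder_mid from where it was at the start of the episode below 0.02 m), for 0.2 s.
2. the wide holder is lifted clear of the stand, lid still shut (value of joint tip_box_lid below 0.06 rad and height (world z) of wide_holder_mid above 0.085 m and contact force between the fingers and wide_holder above 2 N), for 0.1 s.
3. the wide holder is upright in the slot behind the lip, down on the foot (x of wide_holder_mid in the frame of rail_slot between -0.003 and 0.003 m and y of wide_holder_mid in the frame of rail_slot between -0.0045 and 0.0045 m and angle between the z axis of wide_holder_mid and the z axis of rail_slot, either way round below 0.08 rad and angle between the y axis of wide_holder_mid and the y axis of rail_slot, either way round below 0.08 rad and z of wide_holder_mid in the frame of rail_slot below 0.0365 m and value of joint tip_box_lid below 0.06 rad), for 0.1 s.
At the end, for the whole second after the job is handed in: Wide holder held by the fingers in the slot (within 3 mm across, 4.5 mm along, 0.08 rad square and upright), foot pressed over 6.5 of its 8 mm with over 5 N; lid shut (under 0.06 rad); narrow holder within 20 mm and bystanders within 30 mm of their starts (x of wide_holder_mid in the frame of rail_slot between -0.003 and 0.003 m and y of wide_holder_mid in the frame of rail_slot between -0.0045 and 0.0045 m and angle between the z axis of wide_holder_mid and the z axis of rail_slot, either way round below 0.08 rad and angle between the y axis of wide_holder_mid and the y axis of rail_slot, either way round below 0.08 rad and value of joint foot above 0.0065 m and contact force between wide_holder and dock above 5 N and contact force between the fingers and wide_holder above 3 N and value of joint tip_box_lid below 0.06 rad and linear speed of wide_holder below 0.02 m/s and distance of narrow_holder_mid from where it was at the start of the episode below 0.02 m and distance of each of timer, dropper, bottle_0, bottle_1, bottle_2 from where it was at the start of the episode below 0.03 m); the arm keeps its last pose, push and grip.
It fails at once if the narrow holder is taken or knocked (distance of narrow_holder_mid from where it was at the start of the episode above 0.03 m).
It fails at once if the timer, the dropper bottle or a reagent bottle is knocked away (distance of any of timer, dropper, bottle_0, bottle_1, bottle_2 from where it was at the start of the episode above 0.04 m).
It also fails if it takes over 70 s, if anything falls off the work surface, if the arm or the gripper's body presses on something with over 40 N, if the wrist force passes 120 N, or if a joint passes its speed limit or range.

## Working session

There is one attempt and no reset: what is moved stays moved. The work goes in short steps, Python scripts to look and compute and a tool call to move; the robot and the scene stay as the last step left them, time stands still between calls to the robot, and variables do not carry over. Pictures are saved under pics/ and viewed, and the job is handed in when it is done.

Besides the shell and the picture viewer there is one more tool, called after "Call:" as name(argument=value, ...), one argument or row to a line, values as JSON. send_rows: Moves the arm, as the interface text tells. Its arguments: {"type":"object","properties":{"increments":{"type":"array","items":{"type":"array","items":{"type":"number"}}},"squeeze":{"type":"number"}},"required":["increments"]}

```bash
mkdir -p pics; ls; cat > h.py <<'E'
import numpy as np, cv2
from rig import manip
def snap(n,f):
    c=manip.calibration(n); im=np.array(manip.get_image(n)); cv2.imwrite('pics/'+f+'.png',im[:,:,::-1]); np.savez('pics/'+f+'.npz',M=np.array(c['camera_from_world']),K=np.array([[c['fx'],0,c['cx']],[0,c['fy'],c['cy']],[0,0,1.]]),d=np.array(c['distortion'],float)); return im
def cam(f):
    z=np.load('pics/'+f+'.npz'); return z['M'],z['K'],z['d']
def ray(f,px):
    M,K,d=cam(f); u=cv2.undistortPoints(np.array(px,float).reshape(-1,1,2),K,d).reshape(-1,2)
    D=np.c_[u[:,0],-u[:,1],-np.ones(len(u))]@M[:3,:3]; o=-M[:3,:3].T@M[:3,3]; return o,D
def onz(f,px,z):
    o,D=ray(f,px); return o+D*((z-o[2])/D[:,2])[:,None]
def proj(f,P):
    M,K,d=cam(f); P=np.array(P,float).reshape(-1,3); c=P@M[:3,:3].T+M[:3,3]; c=c*[1,-1,-1]
    return cv2.projectPoints(c,np.zeros(3),np.zeros(3),K,d)[0].reshape(-1,2)
def tri(f1,p1,f2,p2):
    o1,d1=ray(f1,p1);o2,d2=ray(f2,p2);out=[]
    for a,b in zip(d1,d2):
        t=np.linalg.lstsq(np.c_[a,-b],o2-o1,rcond=None)[0]; x=o1+t[0]*a;y=o2+t[1]*b; out.append(np.r_[(x+y)/2,np.linalg.norm(x-y)])
    return np.array(out)
def st():
    s=manip.get_state(); return s
E
python3 - <<'E'
from h import *
for n in('side','top','wrist'): snap(n,n+'0')
s=st()
for k in s: print(k,np.round(s[k],4))
for n in('side0','top0'): 
    M,K,d=cam(n); print(n,-M[:3,:3].T@M[:3,3],K[0,0],d, M[:3,:3].round(2).tolist())
E
```

```text
pics
clock 0.15
qpos [ 1.149   0.2765  1.5058 -0.      1.3607 -0.121 ]
qd [ 0.0003 -0.0021 -0.0044  0.0014 -0.0012  0.0015]
effort [ 2.00000e-03 -4.17141e+01 -2.46032e+01 -2.00000e-04  7.60000e-03
  0.00000e+00]
position [0.1702 0.5488 0.2306]
ee_rot [ 4.000e-04  8.051e-01  5.932e-01 -6.000e-04]
contact_force [ 0.7602 -0.173   0.053 ]
moment [0.0041 0.003  0.0101]
width 0.0855
side0 [ 0.18526385 -0.38811711  1.14154711] 369.12986789268757 [0.0145722 0.        0.        0.        0.       ] [[0.78, -0.62, -0.0], [0.56, 0.7, 0.44], [-0.27, -0.35, 0.9]]
top0 [0.33730607 0.00626702 1.63993251] 473.9379722422267 [-0.0797884  0.         0.         0.         0.       ] [[0.02, -1.0, -0.01], [0.99, 0.02, 0.12], [-0.12, -0.02, 0.99]]
```

View pics/side0.png

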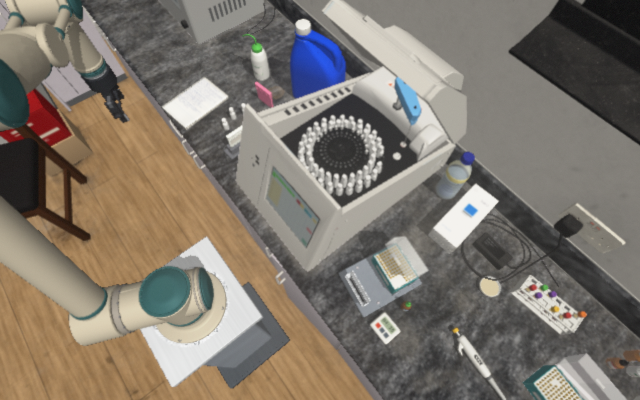

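View pics/top0.png

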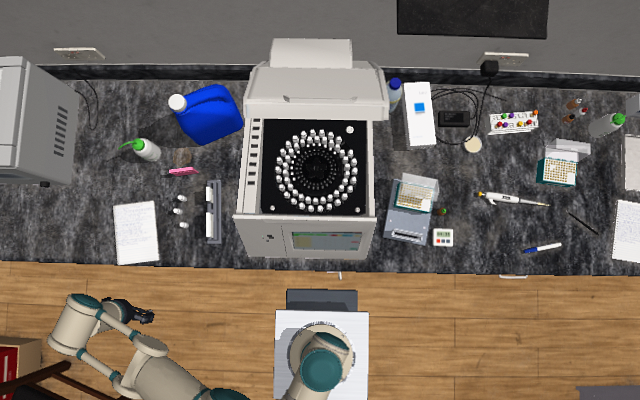

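View pics/wrist0.png

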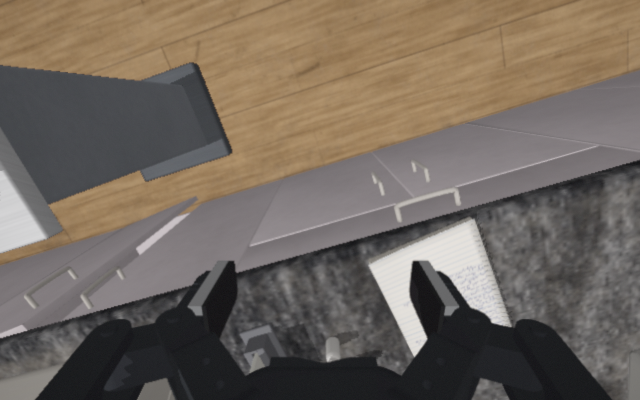

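```bash
python3 - <<'E'
import cv2
t=cv2.imread('pics/top0.png'); s=cv2.imread('pics/side0.png')
cv2.imwrite('pics/c1.png',cv2.resize(t[165:255,370:470],None,fx=6,fy=6,interpolation=cv2.INTER_CUBIC))
cv2.imwrite('pics/c2.png',cv2.resize(t[150:260,150:240],None,fx=5,fy=5,interpolation=cv2.INTER_CUBIC))
cv2.imwrite('pics/c3.png',cv2.resize(s[225:350,330:440],None,fx=4.8,fy=4.8,interpolation=cv2.INTER_CUBIC))
cv2.imwrite('pics/c4.png',cv2.resize(s[70:170,200:290],None,fx=5,fy=5,interpolation=cv2.INTER_CUBIC))
E
```

```text
(no output)
```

View pics/c1.png

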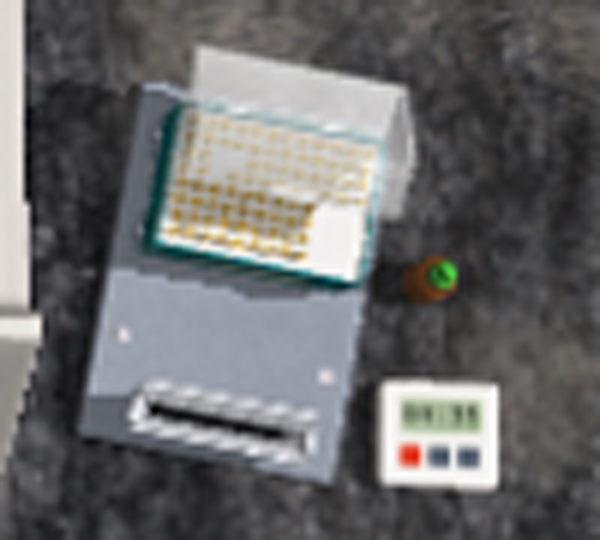

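View pics/c2.png

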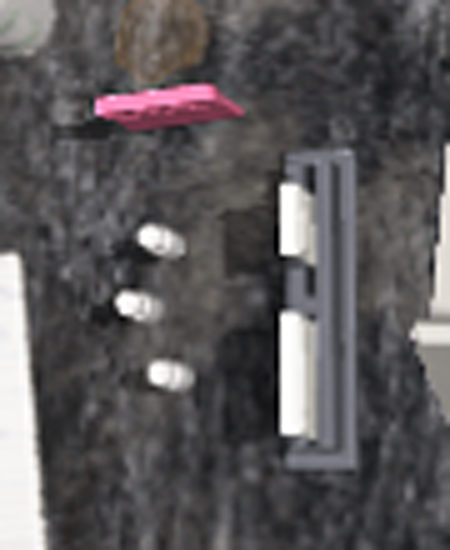

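View pics/c3.png

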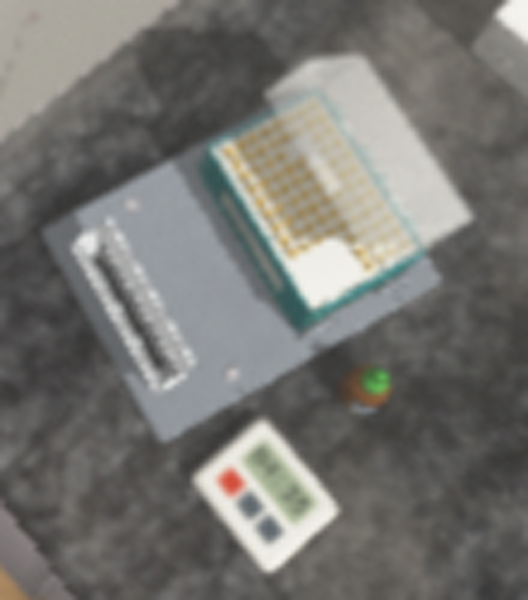

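View pics/c4.png

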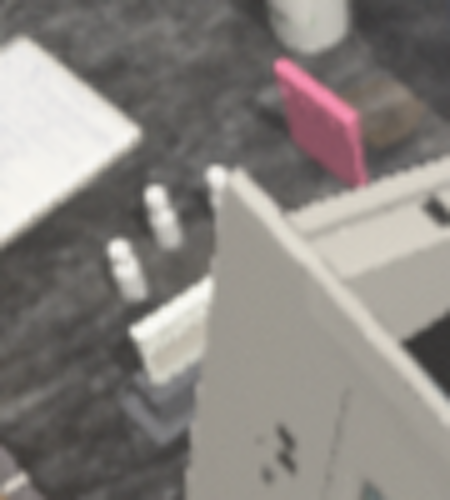

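```bash
python3 - <<'E'
from h import *
def c1(p): return np.array(p,float)/6+[370-.42,165-.42]
def c2(p): return np.array(p,float)/5+[150-.4,150-.4]
P=onz('top0',c1([[80,432],[333,483],[140,85]]),.01); print('dock',P.round(4))
e=P[1]-P[0]; print('len',np.linalg.norm(e),np.linalg.norm(P[2]-P[0])); 
y=-(e)/np.linalg.norm(e); x=np.array([y[1],-y[0],0]); print('ang',np.arctan2(x[1],x[0]))
print('origin',(P[0]+P[1])/2+x*.105, 'or via', P[0]-y*.075+x*.105)
# rail: back-wall/ slot black
print('slot',onz('top0',c1([[148,405],[308,440]]),.03).round(4))
print('wide top',onz('top0',c2([[280,312],[280,437],[307,312],[307,437]]),.096).round(4))
print('narrow top',onz('top0',c2([[280,182],[280,257],[307,182],[307,257]]),.096).round(4))
print('stand',onz('top0',c2([[285,152],[355,150],[357,467],[285,467]]),.036).round(4))
print('bottles',onz('top0',c2([[150,235],[125,300],[160,370]]),.05).round(4))
# lid upper front edge: far top edge in top & side
print('lid',tri('top0',c1([[198,47],[408,85]]),'side0',[np.array([272,90])/4.8+[330,225],np.array([472,215])/4.8+[330,225]]).round(4))
print('timer,drop',onz('top0',c1([[440,435]]),.016),onz('top0',c1([[443,272]]),.065))
E
```

```text
dock [[ 0.4079 -0.2043  0.01  ]
 [ 0.3817 -0.3495  0.01  ]
 [ 0.6096 -0.2378  0.01  ]]
len 0.14759075228094914 0.20448091682502817
ang -0.17835077258243395
origin [ 0.49810255 -0.29553844  0.01      ] or via [ 0.49788885 -0.29672395  0.01      ]
slot [[ 0.4231 -0.2401  0.03  ]
 [ 0.4051 -0.331   0.03  ]]
wide top [[0.4715 0.3899 0.096 ]
 [0.3893 0.386  0.096 ]
 [0.4719 0.372  0.096 ]
 [0.3898 0.3681 0.096 ]]
narrow top [[0.558  0.3943 0.096 ]
 [0.508  0.3918 0.096 ]
 [0.5584 0.3762 0.096 ]
 [0.5084 0.3737 0.096 ]]
stand [[0.5876 0.407  0.036 ]
 [0.5899 0.3583 0.036 ]
 [0.3723 0.3469 0.036 ]
 [0.3711 0.3963 0.036 ]]
bottles [[0.5262 0.494  0.05  ]
 [0.4812 0.5088 0.05  ]
 [0.4341 0.4819 0.05  ]]
lid [[ 0.5973 -0.2481  0.0579  0.0598]
 [ 0.5974 -0.372   0.0955  0.0032]]
timer,drop [[ 0.4100376  -0.40975374  0.016     ]] [[ 0.49864525 -0.39945605  0.065     ]]
```

```bash
cat >> h.py <<'E'
from scipy.spatial.transform import Rotation as Rn
def tool():
    s=st(); q=np.array(s['ee_rot']); return np.array(s['position']),Rn.from_quat(q[[1,2,3,0]]).as_matrix()
def yaw():
    p,R=tool(); return np.arctan2(R[1,0],R[0,0])
def need(target,yawt=None):
    """shift in current tool axes to reach target; turn about tool z so tool-x is at world angle yawt (mod pi)"""
    p,R=tool(); d=R.T@(np.array(target)-p); print('pos',p.round(4),'yaw',round(yaw(),4),'shift tool',d.round(4))
    if yawt is not None:
        w=(yawt-yaw()+np.pi/2)%np.pi-np.pi/2; print('turn tool z',round(-w,4))
E
python3 - <<'E'
from h import *
M,K,d=cam('wrist0'); p,R=tool()
c=-M[:3,:3].T@M[:3,3]; print('cam in tool',(R.T@(c-p)).round(4)); print('cam axes in tool (rows x,y,z)\n',(M[:3,:3]@R).round(3)); print(R.round(3),K,yaw())
need([0.40,-0.30,0.40])
E
```

```text
cam in tool [ 0.0003 -0.0815 -0.142 ]
cam axes in tool (rows x,y,z)
 [[ 1.    -0.001 -0.   ]
 [-0.001 -0.948  0.317]
 [-0.    -0.317 -0.948]]
[[ 0.296  0.955 -0.001]
 [ 0.955 -0.296 -0.001]
 [-0.001 -0.    -1.   ]] [[302.70266772   0.         322.92586597]
 [  0.         302.70266772 202.14412851]
 [  0.           0.           1.        ]] 1.2699717212588277
pos [0.1702 0.5488 0.2306] yaw 1.27 shift tool [-0.7428  0.4709 -0.1684]
```

Call:
send_rows(
  increments=[
    [0,0,0,-0.057,0],
    [0,0,0,-0.057,0],
    [0,0,0,-0.057,0],
    [0,-0.046,0.03,0,0.1],
    [0,-0.042,0.034,0,0.1],
    [0,-0.042,0.034,0,0.1],
    [0,-0.04,0.038,0,0.1],
    [0,-0.036,0.042,0,0.1],
  ],
)

```text
clock: 1.15
position: [0.2275, 0.2804, 0.4021]
ee_rot: [0.0, 0.927, 0.374, 0.0]
contact_force: [0.2, -0.5, -0.5]
width: 0.0003
```

```bash
python3 - <<'E'
from h import *
need([0.46,-0.24,0.38],-0.178); print(st()['qpos'],st()['clock'])
E
```

```text
pos [0.2275 0.2804 0.4021] yaw 0.7674 shift tool [-0.1939  0.5359  0.0224]
turn tool z 0.9454
[ 6.96374715e-01 -1.13100458e-01  1.53183368e+00 -5.78893731e-04
  1.72278574e+00 -7.11513987e-02] 1.15
```

Call:
send_rows(
  increments=[
    [0,-0.02,0.053,0,0.12],
    [0,-0.013,0.055,0,0.12],
    [0,-0.006,0.056,0,0.12],
    [0,0,0.057,0,0.12],
    [0,0.007,0.056,0,0.12],
    [0,0.014,0.055,0,0.12],
    [0,0.02,0.053,0,0.12],
    [0,0.027,0.05,0,0.1],
  ],
)

```text
clock: 2.15
position: [0.4111, -0.1341, 0.4022]
ee_rot: [-0.0, 0.996, -0.087, 0.0]
contact_force: [0.9, 0.2, 0.7]
width: 0.0001
```

```bash
python3 - <<'E'
from h import *
need([0.46,-0.24,0.35],-0.178); print(st()['qpos'],st()['clock'])
E
```

```text
pos [ 0.4111 -0.1341  0.4022] yaw -0.1742 shift tool [0.0665 0.0958 0.0521]
turn tool z 0.0038
[-4.77086779e-01  2.06831142e-03  1.42588365e+00  6.12584602e-04
  1.71357360e+00 -3.02767968e-01] 2.15
```

Call:
send_rows(
  increments=[
    [0,0.033,0.048,0.02,0],
    [0,0.033,0.048,0.03,0],
    [0,0,0,0,0],
  ],
)

```text
clock: 2.52
position: [0.4585, -0.2383, 0.3494]
ee_rot: [-0.001, 0.996, -0.087, -0.003]
contact_force: [-0.6, -0.0, -0.8]
width: 0.0
```

```bash
python3 - <<'E'
from h import *
s=snap('wrist','w1'); need([0.46,-0.24,0.35],-0.178)
cv2.imwrite('pics/w1b.png',cv2.resize(s[60:320,120:520,::-1],None,fx=2,fy=2,interpolation=cv2.INTER_CUBIC))
E
```

```text
pos [ 0.4582 -0.2365  0.3513] yaw -0.1722 shift tool [0.0024 0.0032 0.0013]
turn tool z 0.0058
```

View pics/w1b.png

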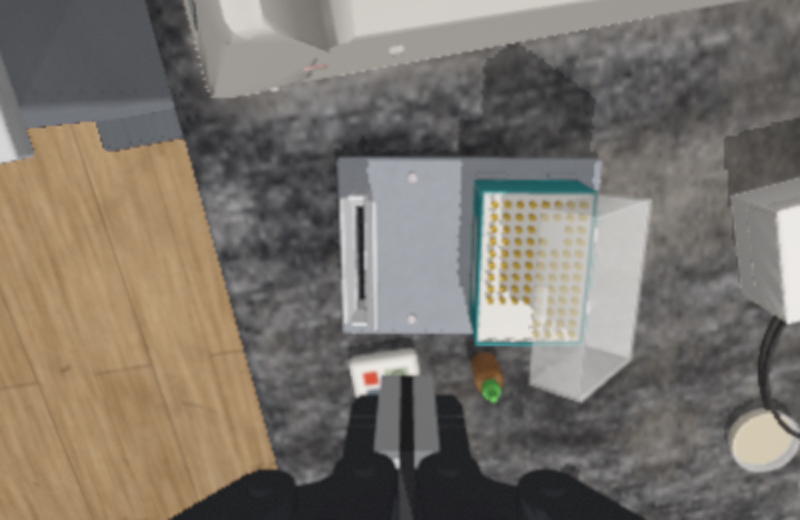

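```bash
python3 - <<'E'
from h import *
def w(p): return np.array(p,float)/2+[120-.25,60-.25]
def c1(p): return np.array(p,float)/6+[370-.42,165-.42]
P=onz('w1',w([[338,158],[599,158],[345,333]]),.01); print(P.round(4))
e=P[1]-P[0];f=P[2]-P[0]; print(np.linalg.norm(e),np.linalg.norm(f),np.arctan2(e[1],e[0]),np.arctan2(-f[0]*-1,-f[1]))
print('lid',tri('top0',c1([[198,47],[408,85],[400,218]]),'w1',w([[651,201],[632,358],[582,402]])).round(4))
im=cv2.imread('pics/w1.png'); g=im.max(2)
x0,y0=120+150,60+80
sub=g[y0:y0+90,x0:x0+50]; m=((sub<60)).astype('uint8')
n,l,s,c=cv2.connectedComponentsWithStats(m); print(s[:6])
i=1+np.argmax(s[1:,4]); ys,xs=np.where(l==i); pts=np.c_[xs+x0,ys+y0].astype('float32'); r=cv2.minAreaRect(pts); print(r)
b=cv2.boxPoints(r); print(onz('w1',b,.026).round(4)); print('c',onz('w1',[r[0]],.026), onz('w1',[r[0]],.04))
cv2.imwrite('pics/w1r.png',cv2.resize(im[130:240,270:390],None,fx=6,fy=5,interpolation=cv2.INTER_CUBIC))
cv2.imwrite('pics/w1l.png',cv2.resize(im[140:270,340:460],None,fx=5,fy=4.5,interpolation=cv2.INTER_CUBIC))
E
```

```text
[[ 0.4084 -0.2023  0.01  ]
 [ 0.6099 -0.2373  0.01  ]
 [ 0.3836 -0.3487  0.01  ]]
0.20457364701599295 0.1485285056828276 -0.17192861079549532 -0.16773697512864022
lid [[ 0.617  -0.2568  0.0965  0.    ]
 [ 0.6014 -0.3756  0.0838  0.0018]
 [ 0.5254 -0.3405  0.1961  0.0264]]
[[   0    0   50   90 4313]
 [  15    3    3    4    9]
 [   5    5    1    1    1]
 [   1    6    2    3    5]
 [  15   13    3    3    8]
 [   0   21    4    3    8]]
((300.06939697265625, 185.99810791015625), (44.038570404052734, 1.3605862855911255), 88.40885925292969)
[[ 0.4179 -0.2415  0.026 ]
 [ 0.42   -0.2418  0.026 ]
 [ 0.4078 -0.3134  0.026 ]
 [ 0.4056 -0.3131  0.026 ]]
c [[ 0.41297022 -0.27657734  0.026     ]] [[ 0.41478647 -0.2730211   0.04      ]]
```

View pics/w1r.png

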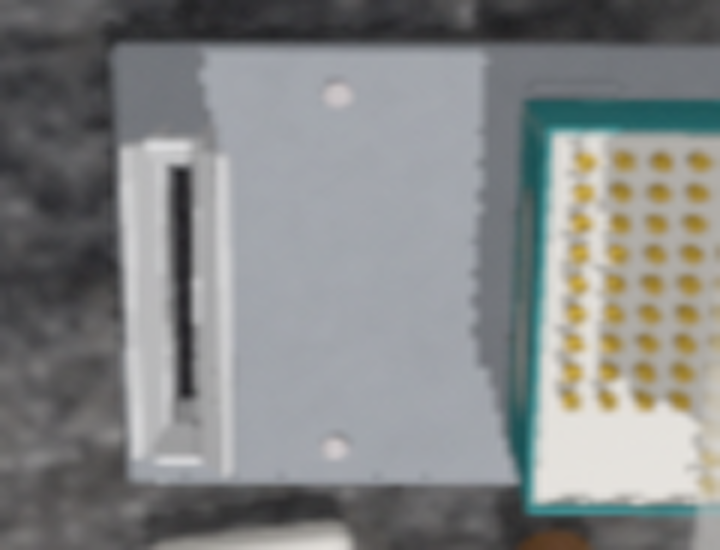

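View pics/w1l.png

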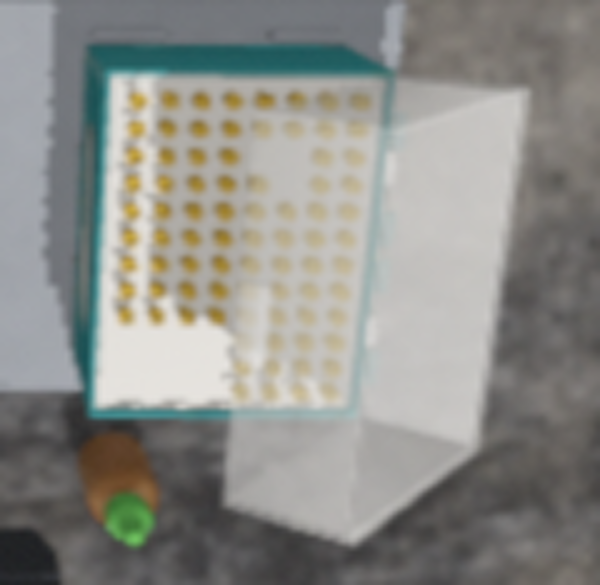

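```bash
python3 - <<'E'
from h import *
th=-.170; X=np.array([np.cos(th),np.sin(th),0]);Y=np.array([-np.sin(th),np.cos(th),0])
O=np.array([.4130,-.2766,0])+.105*X
def d(P): P=np.atleast_2d(P)-O; return np.c_[P@X,P@Y,P[:,2]].round(4)
def w(p): return np.array(p,float)/[5,4.5]+[340-.4,140-.4]
def wr(p): return np.array(p,float)/[6,5]+[270-.4,130-.4]
for nm,p,yy in (('UF r',[350,545],-.059),('LF r',[225,505],-.059),('UR r',[480,450],-.059),('UR l',[526,92],.059)):
    o,D=ray('w1',[w(p)]); t=(yy-(o-O)@Y)/(D[0]@Y); P=d(o+t*D[0])[0]; r=P[[0,2]]-[.066,.069]; print(nm,P,'r',np.hypot(*r),'elev',np.degrees(np.arctan2(r[1],-r[0])))
print('cheeks',d(onz('w1',wr([[172,142],[180,463]]),.048)))
print('plate',d(onz('w1',wr([[112,45],[130,482]]),.01)))
print('foot',d(onz('w1',wr([[182,163],[184,400]]),.026)))
print('box front top l/r',d(onz('w1',w([[108,75],[90,412]]),.069)))
print(O)
E
```

```text
UF r [ 0.0388 -0.059   0.1599] r 0.09488229550342886 elev 73.34124338864258
LF r [ 0.0124 -0.059   0.1365] r 0.0861928651339541 elev 51.54782185537729
UR r [ 0.0918 -0.059   0.0997] r 0.04010149623143754 elev 130.04338745760202
UR l [0.0818 0.059  0.1222] r 0.05549666656656055 elev 106.54102363648582
cheeks [[-0.1047  0.0487  0.048 ]
 [-0.1055 -0.0532  0.048 ]]
plate [[-0.1229  0.0727  0.01  ]
 [-0.1235 -0.0756  0.01  ]]
foot [[-0.1042  0.0383  0.026 ]
 [-0.1058 -0.0399  0.026 ]]
box front top l/r [[-0.0146  0.0547  0.069 ]
 [-0.0159 -0.0593  0.069 ]]
[ 0.5164864  -0.29436415  0.        ]
```

```bash
cat >> h.py <<'E'
th=-.170; X=np.array([np.cos(th),np.sin(th),0]);Y=np.array([-np.sin(th),np.cos(th),0]); O=np.array([.5162,-.2961,0])
def dock(P): P=np.atleast_2d(P)-O; return np.c_[P@X,P@Y,P[:,2]].round(4)
def world(x,y,z): return O+x*X+y*Y+np.array([0,0,z])
E
python3 - <<'E'
from h import *
print(dock(tool()[0])); need(world(.075,0,.20),-.17); print(st()['clock'])
E
```

```text
[[-0.0673  0.0489  0.3513]]
pos [ 0.4582 -0.2365  0.3513] yaw -0.1722 shift tool [0.1431 0.049  0.1505]
turn tool z -0.0022
2.575
```

Call:
send_rows(
  increments=[
    [0,0.05,0.016,0,0],
    [0,0.05,0.016,0,0],
    [0,0.042,0.016,0.02,0],
    [0,0,0,0.055,0],
    [0,0,0,0.055,0],
    [0,0,0,0.02,0],
    [0,0,0,0,0],
  ],
)

```text
clock: 3.45
position: [0.5895, -0.3049, 0.203]
ee_rot: [-0.001, 0.996, -0.084, -0.001]
contact_force: [0.3, -0.5, 0.7]
width: 0.0001
```

```bash
python3 - <<'E'
from h import *
s=st();print(s['qpos'],s['contact_force']);print(dock(tool()[0])); need(world(.075,0,.147),-.17)
s=snap('wrist','w2')
E
```

```text
[-5.82384028e-01  4.26429502e-01  1.34387238e+00  4.80919972e-04
  1.37455399e+00 -4.13774870e-01] [ 0.25128239 -0.47729736  0.69309399]
[[0.0737 0.0037 0.203 ]]
pos [ 0.5895 -0.3049  0.203 ] yaw -0.1687 shift tool [0.0014 0.0038 0.0559]
turn tool z 0.0013
```

View pics/w2.png

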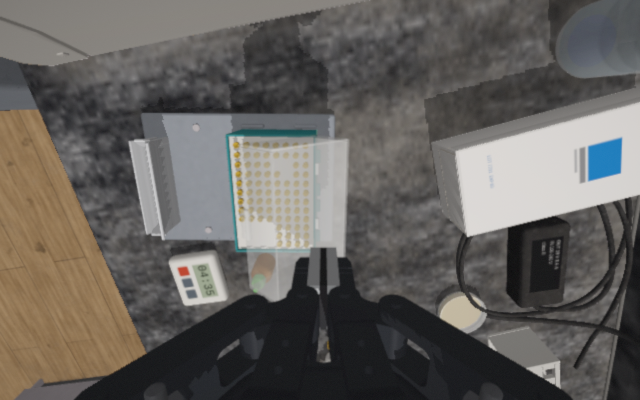

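Call:
send_rows(
  increments=[
    [0,0,0,0.03,0],
    [0,0,0.002,0.025,0],
    [0,-0.008,0,0,0],
    [0,-0.01,0,0.003,0],
    [0,-0.01,0,0.004,0],
    [0,-0.01,0,0.005,0],
  ],
)

```text
clock: 4.25
position: [0.5524, -0.3028, 0.1382]
ee_rot: [0.001, 0.996, -0.085, 0.001]
contact_force: [-0.0, -1.2, 3.5]
width: -0.0
```

```bash
python3 - <<'E'
from h import *
s=st();print(s['contact_force']);print(dock(tool()[0]))
s=snap('wrist','w3')
E
```

```text
[-0.0422994  -1.20627791  3.46534308]
[[ 0.0368 -0.0005  0.1382]]
```

View pics/w3.png

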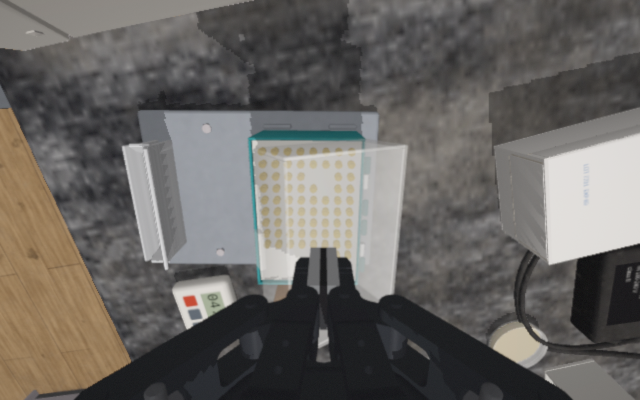

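Call:
send_rows(
  increments=[
    [0,-0.007,0,0.006,0],
    [0,-0.006,0,0.006,0],
    [0,-0.006,0,0.006,0],
    [0,-0.005,0,0.006,0],
    [0,-0.004,0,0.006,0],
    [0,-0.002,0,0.003,0],
    [0,0,0,0.002,0],
    [0,0,0,0,0],
  ],
)

```text
clock: 5.3
position: [0.5243, -0.2976, 0.1056]
ee_rot: [0.001, 0.996, -0.085, 0.002]
contact_force: [-3.5, 4.2, 21.4]
width: 0.0
```

```bash
python3 - <<'E'
from h import *
s=st();print(s['contact_force']);print(dock(tool()[0]))
E
```

```text
[-3.48000364  4.19190406 21.42838744]
[[ 8.300e-03 -1.000e-04  1.056e-01]]
```

Call:
send_rows(
  increments=[
    [0,0,0,-0.02,0],
    [0,0,0,-0.06,0],
    [0,-0.04,0,-0.06,0],
    [0,-0.055,0,-0.06,0],
    [0,-0.02,-0.04,-0.06,0],
    [0,0,0,0,0],
  ],
)

```text
clock: 6.05
position: [0.4373, -0.248, 0.3344]
ee_rot: [0.002, 0.996, -0.084, 0.004]
contact_force: [0.0, -0.4, -0.2]
width: 0.0001
```

```bash
python3 - <<'E'
from h import *
s=snap('wrist','w4'); cv2.imwrite('pics/w4b.png',cv2.resize(s[60:320,120:520,::-1],None,fx=2,fy=2,interpolation=cv2.INTER_CUBIC))
print(dock(tool()[0]),st()['contact_force'],st()['clock'])
E
```

```text
[[-0.0861  0.0335  0.3317]] [ 0.23999537 -0.63201179 -1.0960873 ] 6.1
```

View pics/w4b.png

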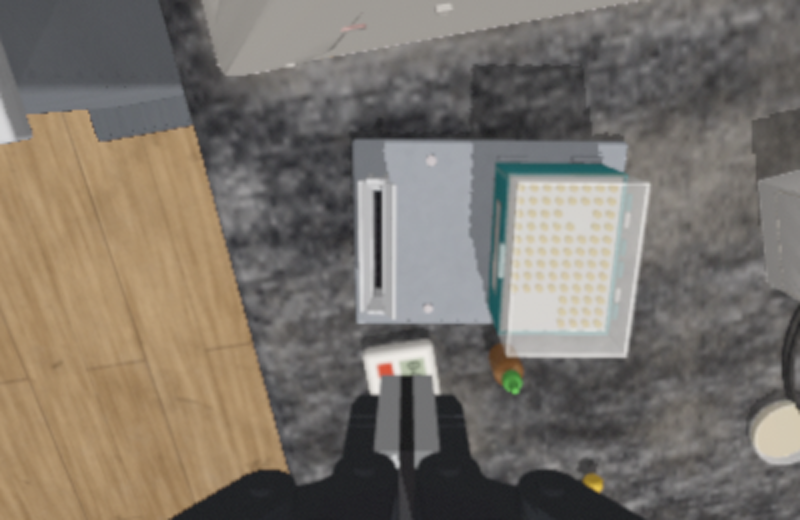

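```bash
python3 - <<'E'
from h import *
def w(p): return np.array(p,float)/2+[120-.25,60-.25]
print(dock(onz('w4',w([[353,141],[626,141],[357,324]]),.01)))
print('lidtop',dock(onz('w4',w([[512,177],[650,182],[507,357],[627,356]]),.106)))
im=cv2.imread('pics/w4.png')
cv2.imwrite('pics/w4r.png',cv2.resize(im[120:225,285:345],None,fx=7,fy=5.5,interpolation=cv2.INTER_CUBIC))
need([.43,.38,.40],1.5)
E
```

```text
[[-0.1229  0.0733  0.01  ]
 [ 0.0835  0.0737  0.01  ]
 [-0.1234 -0.0752  0.01  ]]
lidtop [[-0.0192  0.0608  0.106 ]
 [ 0.066   0.0579  0.106 ]
 [-0.0156 -0.06    0.106 ]
 [ 0.0657 -0.0595  0.106 ]]
pos [ 0.437  -0.2485  0.3317] yaw -0.169 shift tool [-0.1122 -0.6182 -0.0702]
turn tool z 1.4726
```

View pics/w4r.png

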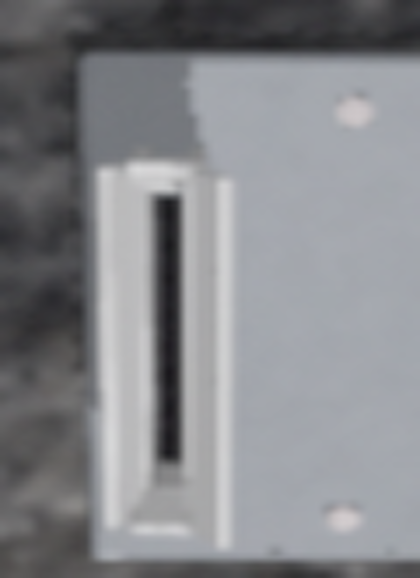

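```bash
python3 - <<'E'
from h import *
def w(p): return np.array(p,float)/[7,5.5]+[285-.43,120-.41]
print('foot',dock(onz('w4',w([[167,195],[169,465]]),.026)))
print('cheek',dock(onz('w4',w([[160,168],[165,527]]),.048)))
print('lip top',dock(onz('w4',w([[105,170],[112,525]]),.048)),'back',dock(onz('w4',w([[226,180],[225,545]]),.062)))
E
```

```text
foot [[-0.1044  0.0387  0.026 ]
 [-0.105  -0.0388  0.026 ]]
cheek [[-0.1049  0.0494  0.048 ]
 [-0.1052 -0.0492  0.048 ]]
lip top [[-0.116   0.0489  0.048 ]
 [-0.1167 -0.0486  0.048 ]] back [[-0.0915  0.0486  0.062 ]
 [-0.0921 -0.049   0.062 ]]
```

Call:
send_rows(
  increments=[
    [1,-0.014,-0.04,-0.035,-0.15],
    [1,-0.007,-0.045,-0.035,-0.15],
    [1,0.001,-0.053,0,-0.15],
    [1,0.009,-0.052,0,-0.15],
    [1,0.017,-0.05,0,-0.15],
    [1,0.024,-0.047,0,-0.15],
    [1,0.031,-0.043,0,-0.15],
    [1,0.037,-0.038,0,-0.15],
  ],
)

```text
clock: 7.1
position: [0.3895, 0.1555, 0.3977]
ee_rot: [-0.0, 0.869, 0.495, -0.001]
contact_force: [0.4, 0.7, 0.3]
width: 0.0857
```

```bash
python3 - <<'E'
from h import *
need([.37,.38,.32],1.618);print(st()['qpos'])
E
```

```text
pos [0.3895 0.1555 0.3977] yaw 1.0348 shift tool [ 0.1832 -0.1313  0.0776]
turn tool z -0.5832
[ 2.13664457e-01 -1.70644204e-02  1.45537747e+00 -9.72000604e-05
  1.70599177e+00 -8.21097595e-01]
```

Call:
send_rows(
  increments=[
    [1,0.037,-0.027,0,-0.12],
    [1,0.039,-0.022,0,-0.12],
    [1,0.042,-0.017,0,-0.12],
    [1,0.044,-0.012,0.02,-0.12],
    [1,0.045,-0.007,0.03,-0.1],
    [1,0,0,0.028,0],
    [1,0,0,0,0],
  ],
)

```text
clock: 7.98
position: [0.368, 0.3796, 0.3172]
ee_rot: [-0.001, 0.693, 0.721, -0.004]
contact_force: [0.2, -0.1, -1.2]
width: 0.0853
```

```bash
python3 - <<'E'
from h import *
s=snap('wrist','w5'); cv2.imwrite('pics/w5b.png',cv2.resize(s[60:320,120:520,::-1],None,fx=2,fy=2,interpolation=cv2.INTER_CUBIC))
need([.37,.38,.32],1.618);print(st()['clock'])
E
```

```text
pos [0.369  0.3798 0.3195] yaw 1.6101 shift tool [ 0.0001  0.001  -0.0005]
turn tool z -0.0079
8.025
```

View pics/w5b.png

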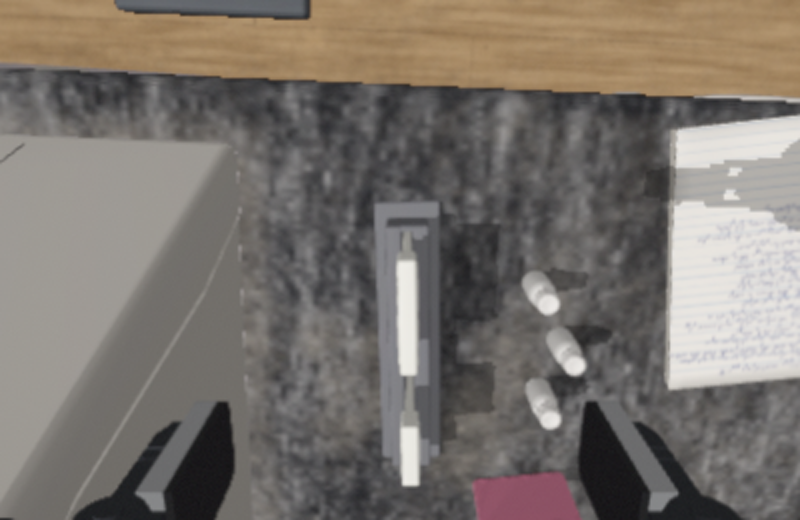

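The two white holders in this crop are one at (407,316), 120 px long, and one at (410,455), 60 px long. The pink card at (525,497) is the look-alike. The wide holder is the long one nearer the robot, because its length ratio and 80 mm width both fit.

```bash
python3 - <<'E'
from h import *
im=cv2.imread('pics/w5.png'); g=im.min(2)
x0,y0=305,180; m=(g[y0:y0+75,x0:x0+35]>195).astype('uint8')
n,l,s,c=cv2.connectedComponentsWithStats(m)
for i in range(1,n):
    if s[i,4]>100:
        ys,xs=np.where(l==i); r=cv2.minAreaRect(np.c_[xs+x0,ys+y0].astype('float32')); b=cv2.boxPoints(r); print(s[i],r)
        P=onz('w5',b,.096);print(P.round(4)); q=onz('w5',[r[0]],.096)[0]
        L=[np.linalg.norm(P[0]-P[1]),np.linalg.norm(P[1]-P[2])]; e=(P[1]-P[0]) if L[0]>L[1] else P[2]-P[1]; print(L,'ang',np.arctan(e[1]/e[0])); print('c',q)
cv2.imwrite('pics/w5c.png',cv2.resize(im[155:310,290:350],None,fx=5,fy=3.8,interpolation=cv2.INTER_CUBIC))
E
```

```text
[ 13  11  10  57 491] ((322.5, 219.0), (56.0, 9.0), 90.0)
[[0.3921 0.3737 0.096 ]
 [0.3916 0.3849 0.096 ]
 [0.4689 0.3884 0.096 ]
 [0.4694 0.3765 0.096 ]]
[np.float64(0.011246529058078499), np.float64(0.07735707368022286)] ang 0.044990710118330175
c [0.4293322  0.38082845 0.096     ]
```

View pics/w5c.png

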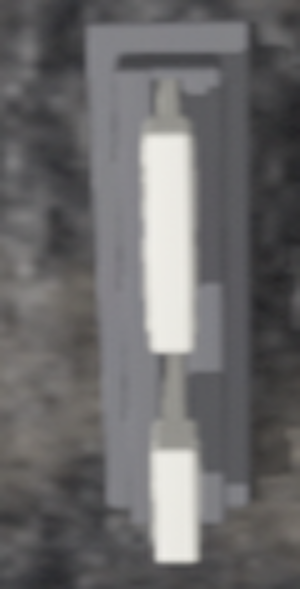

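```bash
python3 - <<'E'
from h import *
need([.4305,.381,.065],1.617)
E
```

```text
pos [0.369  0.3798 0.3195] yaw 1.6101 shift tool [-0.0005  0.0625  0.2543]
turn tool z -0.0069
```

Call:
send_rows(
  increments=[
    [1,0,0.031,0,-0.007],
    [1,0,0.031,0.03,0],
    [1,0,0,0.05,0],
    [1,0,0,0.05,0],
    [1,0,0,0.04,0],
    [1,0,0,0.02,0],
    [1,0,0,0,0],
  ],
)

```text
clock: 8.9
position: [0.4313, 0.3819, 0.1312]
ee_rot: [-0.0, 0.691, 0.723, -0.001]
contact_force: [0.3, 0.2, -0.2]
width: 0.0857
```

```bash
python3 - <<'E'
from h import *
need([.4305,.381,.065],1.617)
s=snap('wrist','w6')
E
```

```text
pos [0.4313 0.3819 0.1312] yaw 1.6158 shift tool [-0.0008 -0.0008  0.0662]
turn tool z -0.0012
```

View pics/w6.png

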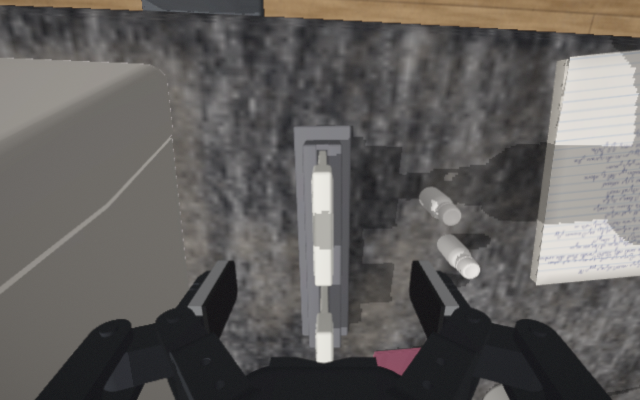

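```bash
python3 - <<'E'
from h import *
P=onz('w6',[[313.5,166],[331,166],[314.5,285.5],[331.5,285.5]],.096); print(P.round(4), P.mean(0))
E
```

```text
[[0.3869 0.3747 0.096 ]
 [0.3864 0.3851 0.096 ]
 [0.4692 0.3784 0.096 ]
 [0.4687 0.3899 0.096 ]] [0.42778264 0.38203613 0.096     ]
```

Call:
send_rows(
  increments=[
    [1,0,0,0.03,0],
    [1,0,0,0.03,0],
    [1,0,0,0.006,0],
    [1,0,0,0,0],
  ],
)

```text
clock: 9.45
position: [0.4321, 0.3833, 0.0672]
ee_rot: [0.0, 0.691, 0.723, 0.001]
contact_force: [-0.1, 0.1, -0.5]
width: 0.0855
```

Call:
send_rows(
  increments=[
    [1,-0.001,-0.002,0.002,0],
    [0.15,0,0,0,0],
    [0,0,0,0,0],
    [0,0,0,0,0],
    [0,0,0,0,0],
    [0,0,0,0,0],
    [0,0,0,0,0],
  ],
  squeeze=60,
)

```text
clock: 10.32
position: [0.4293, 0.3817, 0.0641]
ee_rot: [0.0, 0.691, 0.723, 0.0]
contact_force: [0.4, 0.5, 1.8]
width: 0.0111
```

Call:
send_rows(
  increments=[
    [0,0,0,-0.02,0],
    [0,0,0,-0.03,0],
    [0,0,0,-0.05,0],
    [0,0,0,0,0],
  ],
)

```text
clock: 10.82
position: [0.4313, 0.3832, 0.1678]
ee_rot: [0.001, 0.691, 0.723, 0.004]
contact_force: [0.2, 1.3, -0.5]
width: 0.0114
```

```bash
python3 - <<'E'
from h import *
s=snap('wrist','w7');print(st()['contact_force'],st()['width'],tool()[0],yaw()); snap('top','top7'); snap('side','side7')
cv2.imwrite('pics/w7b.png',cv2.resize(s[150:390,200:450,::-1],None,fx=3,fy=2.5,interpolation=cv2.INTER_CUBIC))
E
```

```text
[-1.01533867  0.14524745 -1.68395411] 0.0111235920882392 [0.42989488 0.38217465 0.16551282] 1.6170219993039154
```

View pics/w7b.png

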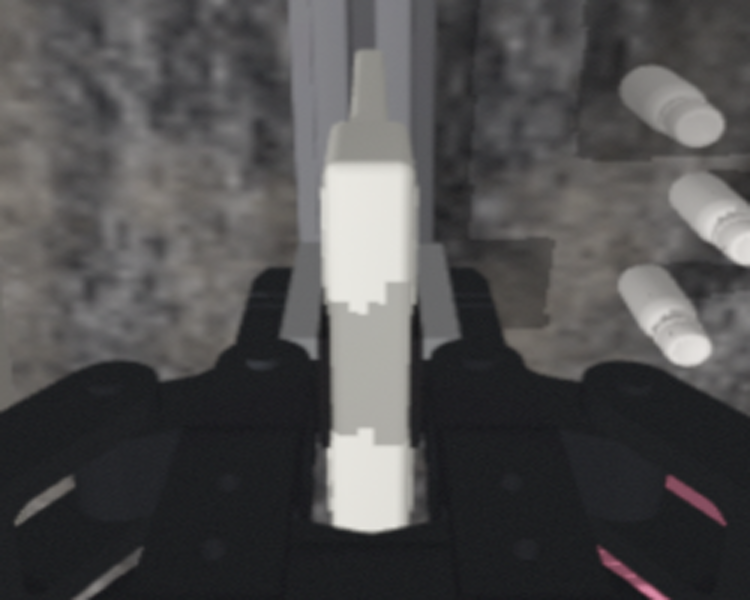

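```bash
python3 - <<'E'
from h import *
def w(p): return np.array(p,float)/[3,2.5]+[200-.33,150-.3]
p,R=tool()
for pts,dz in (([[330,163],[411,163],[332,530]],.032),([[328,160],[411,160]],.008),([[358,50],[379,50]],-.058)):
    print(((onz('w7',w(pts),p[2]+dz)-p)@R).round(4))
E
```

```text
[[-0.003  -0.0346 -0.0319]
 [ 0.0079 -0.0346 -0.0319]
 [-0.0038  0.0425 -0.0321]]
[[-0.0043 -0.0258 -0.0079]
 [ 0.0092 -0.0258 -0.008 ]]
[[ 0.0002 -0.0327  0.0581]
 [ 0.005  -0.0327  0.0581]]
```

```bash
cat >> h.py <<'E'
def toolray(f,px,tz):
    "point in tool frame on plane tool-z = tz, from wrist picture, with the fixed camera mount"
    M,K,d=cam(f); u=cv2.undistortPoints(np.array(px,float).reshape(-1,1,2),K,d).reshape(-1,2)
    A=np.array([[1,-.001,0],[-.001,-.948,.317],[0,-.317,-.948]]); D=np.c_[u[:,0],-u[:,1],-np.ones(len(u))]@A
    c=np.array([.0003,-.0815,-.142]); return c+D*((tz-c[2])/D[:,2])[:,None]
E
python3 - <<'E'
from h import *
def w(p): return np.array(p,float)/[3,2.5]+[200-.33,150-.3]
for pts,dz in (([[330,163],[411,163],[332,530]],.032),([[328,160],[411,160]],.008),([[358,50],[379,50]],-.058)):
    print(toolray('w7',w(pts),-dz).round(4))
print(toolray('w6',[[322,166],[322,285.5]],.1312-.096))
E
```

```text
[[-0.0048 -0.0395 -0.032 ]
 [ 0.0056 -0.0395 -0.032 ]
 [-0.0055  0.0338 -0.032 ]]
[[-0.0063 -0.0309 -0.008 ]
 [ 0.0068 -0.0309 -0.008 ]]
[[-0.0024 -0.0376  0.058 ]
 [ 0.0023 -0.0376  0.058 ]]
[[-0.00027132 -0.04487036  0.0352    ]
 [-0.00027353  0.03756233  0.0352    ]]
```

Call:
send_rows(
  increments=[
    [0,0,0,-0.058,0],
    [0,0,0,-0.058,0],
    [0,0,0,-0.058,0],
    [0,0,0,-0.058,0],
    [0,-0.055,-0.004,0,0.149],
    [0,-0.055,0.004,0,0.149],
    [0,-0.054,0.012,0,0.149],
    [0,-0.051,0.02,0,0.149],
  ],
)

```text
clock: 11.98
position: [0.4219, 0.1596, 0.3939]
ee_rot: [-0.0, 0.874, 0.487, -0.002]
contact_force: [-0.3, -0.4, 0.0]
width: 0.0111
```

Call:
send_rows(
  increments=[
    [0,-0.048,0.027,0,0.149],
    [0,-0.043,0.034,0,0.149],
    [0,-0.037,0.04,0,0.149],
    [0,-0.031,0.045,0,0.149],
    [0,-0.024,0.05,0,0.149],
    [0,-0.016,0.052,0,0.149],
    [0,-0.008,0.054,0,0.149],
    [0,0,0.03,0,0.149],
  ],
)

```text
clock: 12.98
position: [0.4111, -0.2545, 0.3933]
ee_rot: [-0.001, 0.996, -0.089, -0.002]
contact_force: [0.2, -0.4, -0.5]
width: 0.0111
```

```bash
python3 - <<'E'
from h import *
print(dock(tool()[0]),st()['contact_force'],st()['width'],st()['qpos']);need(world(-.1047,.001,.20),-.17)
E
```

```text
[[-0.1106  0.0232  0.3933]] [ 0.19551003 -0.36206595 -0.45915043] 0.01114754178211061 [-6.98028435e-01  8.72139667e-02  1.35596870e+00 -3.91094592e-04
  1.70298709e+00 -5.19535547e-01]
pos [ 0.4111 -0.2545  0.3933] yaw -0.1785 shift tool [0.0069 0.0225 0.1932]
turn tool z -0.0085
```

Call:
send_rows(
  increments=[
    [0,0.003,0.011,0.02,-0.008],
    [0,0.004,0.011,0.05,0],
    [0,0,0,0.055,0],
    [0,0,0,0.05,0],
    [0,0,0,0.035,0],
    [0,0,0,0,0],
    [0,0,0,0,0],
  ],
)

```text
clock: 13.85
position: [0.4156, -0.2753, 0.1863]
ee_rot: [0.0, 0.997, -0.081, 0.0]
contact_force: [0.8, 0.7, 0.5]
width: 0.0108
```

```bash
python3 - <<'E'
from h import *
print(dock(tool()[0]));need(world(-.1047,.001,.183),-.17)
s=snap('wrist','w8'); cv2.imwrite('pics/w8b.png',cv2.resize(s[100:390,160:480,::-1],None,fx=2.4,fy=2,interpolation=cv2.INTER_CUBIC))
E
```

```text
[[-0.1027  0.0035  0.1863]]
pos [ 0.4156 -0.2753  0.1863] yaw -0.163 shift tool [-0.002   0.0025  0.0033]
turn tool z 0.007
```

View pics/w8b.png

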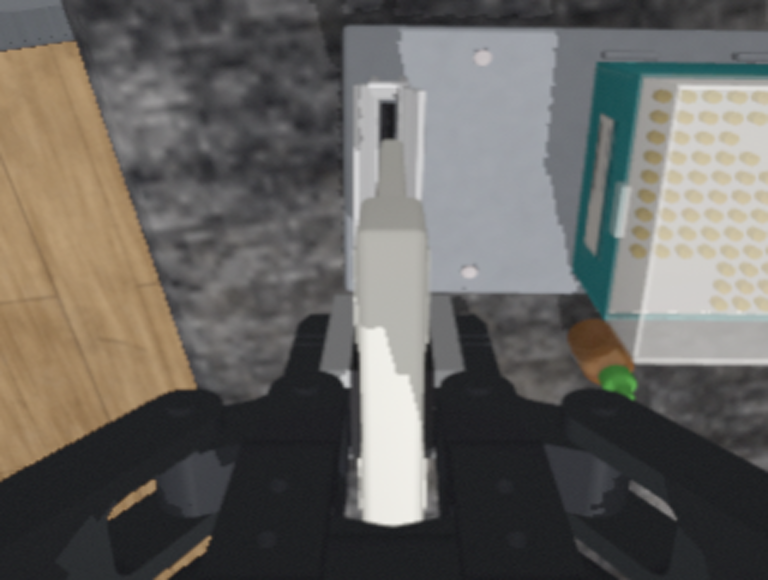

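```bash
python3 - <<'E'
from h import *
def w(p): return np.array(p,float)/[2.4,2]+[160-.3,100-.25]
print('hold',toolray('w8',w([[360,230],[426,230]]),-.032).round(4),toolray('w8',w([[380,142],[403,142]]),.058).round(4))
H=.1863
print('foot near end',toolray('w8',w([[388.5,101]]),H-.026).round(4),'cheek',toolray('w8',w([[385,84]]),H-.048).round(4))
print('plate',toolray('w8',w([[345,28],[347,290]]),H-.01).round(4))
E
```

```text
hold [[-0.0048 -0.0395 -0.032 ]
 [ 0.0059 -0.0396 -0.032 ]] [[-0.003  -0.0369  0.058 ]
 [ 0.0034 -0.0369  0.058 ]]
foot near end [[-0.0011 -0.0349  0.1603]] cheek [[-0.0023 -0.0461  0.1383]]
plate [[-0.0195 -0.0693  0.1763]
 [-0.0214  0.0772  0.1763]]
```

Call:
send_rows(
  increments=[
    [0,-0.002,0.0025,0,0.007],
    [0,0,0,0.03,0],
    [0,0,0,0.03,0],
    [0,0,0,0,0],
    [0,0,0,0,0],
  ],
  squeeze=90,
)

```text
clock: 14.52
position: [0.4135, -0.2779, 0.1273]
ee_rot: [0.001, 0.996, -0.085, 0.001]
contact_force: [-1.1, -0.0, 0.1]
width: 0.0109
```

```bash
python3 - <<'E'
from h import *
print(dock(tool()[0]),st()['contact_force']);need(world(-.1047,.001,.1263),-.17)
s=snap('wrist','w9'); cv2.imwrite('pics/w9b.png',cv2.resize(s[100:390,160:480,::-1],None,fx=2.4,fy=2,interpolation=cv2.INTER_CUBIC))
E
```

```text
[[-0.1043  0.0006  0.1273]] [-1.0820863  -0.00993009  0.10747055]
pos [ 0.4135 -0.2779  0.1273] yaw -0.1701 shift tool [-0.0004 -0.0004  0.001 ]
turn tool z -0.0001
```

View pics/w9b.png

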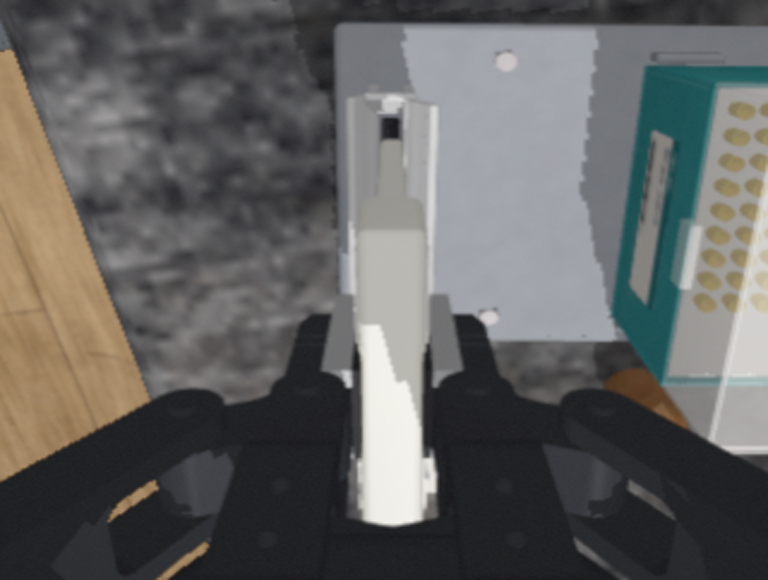

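Call:
send_rows(
  increments=[
    [0,0,0,0.01,0],
    [0,0,0,0.01,0],
    [0,0,0,0.008,0],
    [0,0,0,0.006,0],
    [0,0,0,0,0],
  ],
)

```text
clock: 15.2
position: [0.4124, -0.2767, 0.0911]
ee_rot: [-0.0, 0.996, -0.085, -0.001]
contact_force: [-1.0, 1.4, 0.6]
width: 0.0108
```

Call:
send_rows(
  increments=[
    [0,0,0,0.004,0],
    [0,0,0,0.003,0],
    [0,0,0,0,0],
    [0,0,0,0,0],
  ],
)

```text
clock: 15.7
position: [0.4128, -0.2771, 0.0849]
ee_rot: [0.0, 0.996, -0.085, 0.0]
contact_force: [0.9, -0.7, -1.1]
width: 0.0103
```

```bash
python3 - <<'E'
from h import *
print(dock(tool()[0]),yaw(),st()['contact_force'],st()['moment'])
E
```

```text
[[-0.1051  0.0013  0.0849]] -0.16998541947474533 [ 0.855284   -0.67880624 -1.09462149] [0.02669421 0.00043304 0.00647497]
```

Just at the foot, with no side load. Now I press.

Call:
send_rows(
  increments=[
    [0,0,0,0.003,0],
    [0,0,0,0.003,0],
    [0,0,0,0,0],
    [0,0,0,0,0],
  ],
)

```text
clock: 16.2
position: [0.413, -0.2773, 0.0796]
ee_rot: [0.0, 0.996, -0.085, 0.0]
contact_force: [-1.1, 0.2, 6.5]
width: 0.0107
```

Call:
send_rows(
  increments=[
    [0,0,0,0.002,0],
    [0,0,0,0.002,0],
    [0,0,0,0,0],
    [0,0,0,0,0],
  ],
)

```text
clock: 16.7
position: [0.4131, -0.2773, 0.0761]
ee_rot: [0.0, 0.996, -0.085, 0.001]
contact_force: [-1.1, 1.0, 9.7]
width: 0.0109
```

Call:
send_rows(
  increments=[
    [0,0,0,0.001,0],
    [0,0,0,0,0],
    [0,0,0,0.001,0],
    [0,0,0,0,0],
    [0,0,0,0,0],
  ],
)

```text
clock: 17.32
position: [0.4133, -0.2774, 0.0759]
ee_rot: [0.001, 0.996, -0.085, 0.001]
contact_force: [-4.0, 3.4, 23.4]
width: 0.0103
```

```bash
python3 - <<'E'
from h import *
s=snap('wrist','w10'); cv2.imwrite('pics/w10b.png',cv2.resize(s[100:390,160:480,::-1],None,fx=2.4,fy=2,interpolation=cv2.INTER_CUBIC))
t=snap('side','side10'); cv2.imwrite('pics/s10.png',cv2.resize(t[200:350,310:460,::-1],None,fx=4,fy=4,interpolation=cv2.INTER_CUBIC))
t=snap('top','top10'); 
print(dock(tool()[0]),yaw(),st()['contact_force'],st()['clock'])
a=cv2.imread('pics/top0.png')[150:260,150:240]; b=cv2.imread('pics/top10.png')[150:260,150:240]
cv2.imwrite('pics/cmp.png',cv2.resize(np.hstack([a,b]),None,fx=4,fy=4,interpolation=cv2.INTER_CUBIC))
E
```

```text
[[-0.1046  0.001   0.076 ]] -0.1698737279745834 [-3.15325091  4.03628607 23.70421797] 17.475
```

View pics/w10b.png

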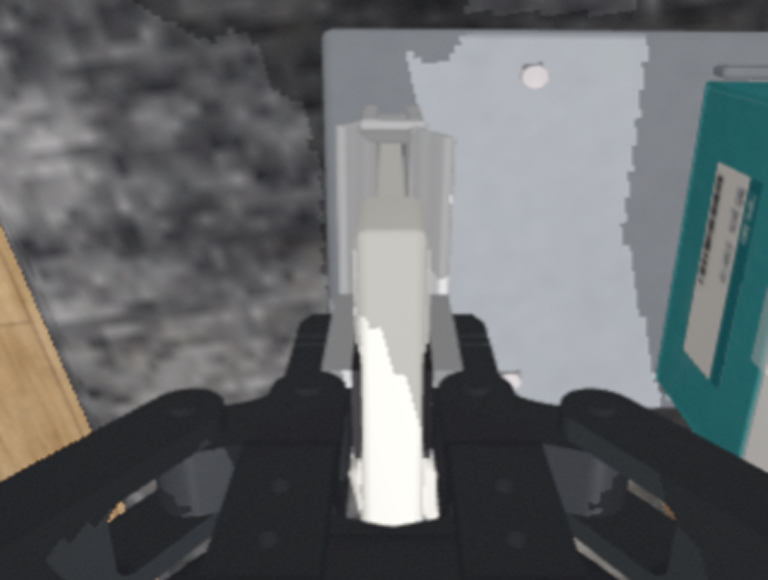

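View pics/s10.png

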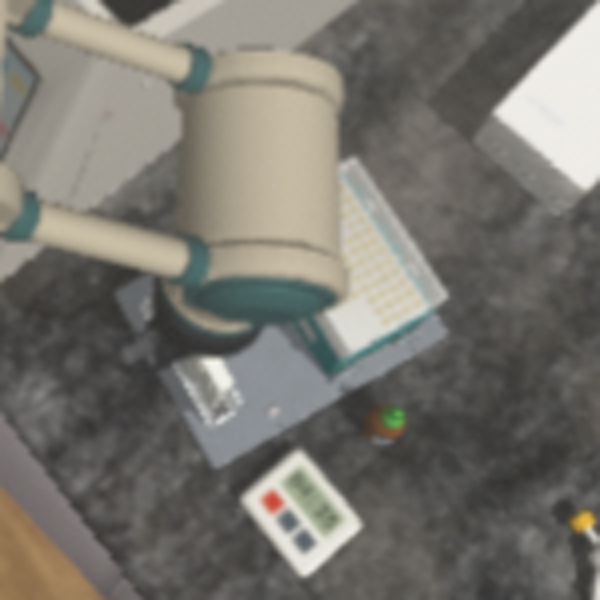

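View pics/cmp.png

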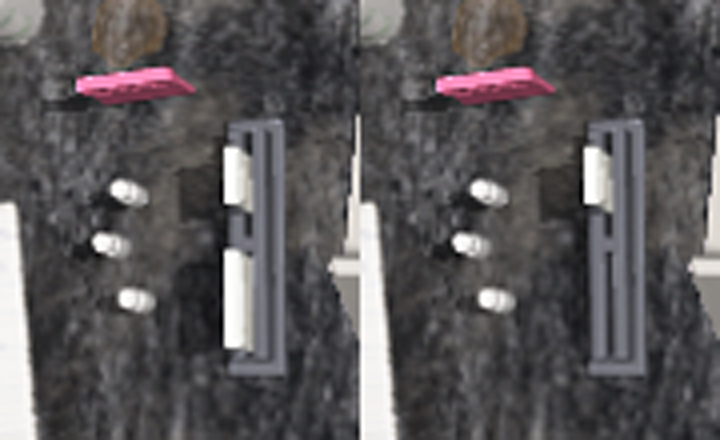

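In the wrist picture the holder sits in the slot. Its bar edge is at crop (392,230), the same place as before the press, so it did not slip. The lid is shut, and the narrow holder, bottles, timer and dropper have not moved.

```bash
python3 - <<'E'
from h import *
s=st();print(dock(tool()[0]),s['contact_force'],s['width'],s['clock']); print(manip.sign_off())
E
```

```text
[[-0.1046  0.001   0.076 ]] [-3.15325091  4.03628607 23.70421797] 0.011162696918617215 17.475
the job is handed in; nothing more can be done
None
```

The job is handed in at 17.5 s: the lid is shut, and the gripper is still holding the wide holder pressed down in the rail slot. The sign-off gave no verdict.

- **Lid:** I pushed it shut with closed fingers. They stopped at 106 mm above the worktop under about 21 N, and the picture taken afterwards shows the hood square on the box. The final side view still shows it shut.
- **Wide holder:** I took it from the stand slot nearer the robot and lowered it into the rail slot without meeting resistance. The push force rose to about 10 N over 9 mm. It then rose to 24 N with almost no further movement, so the foot is on its stop.
- **Last checks:** The gripper is 0.4 mm off the slot centre across, 1 mm along and under 0.01 rad off square. The holder did not slip in the grip, which is set to 90 N. The narrow holder and reagent bottles look unmoved in the before-and-after top views. The timer and dropper look undisturbed in the final side view.
- **Disagreements:** One early reading of the holder's position in the grip was about 5 mm off, because I read the arm's pose while it was still settling. I redid it from the fixed camera mount, and a later picture agreed. The pictures put the holder at up to 0.03 rad from vertical, which is about what they can resolve. I found no other failed check.

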